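# Hand the row of forming stakes across the bench, mirrored

## Task

Move all four steel forming stakes from the full wooden rack to the empty metal rack in reverse order, so that the leftmost becomes the rightmost and so on, and the student sitting opposite finds them in the teacher's order. Set each one down upright in its own well, flat on the floor of the well, without dropping it or knocking any over, and leave the jar, the tin and the brick where they are.

Things in the scene. Friction and masses are not known exactly. Their poses are not given: they have to be found in the camera images.
- ball_stake: Loose forming stake, bare steel, about 0.2 to 0.45 kg: an upright round body 34 mm in diameter and 40 mm high (the part to grip, from above), topped by a ball 26 mm across on a 14 mm thick, short neck; 75 mm tall in all. Origin: centre of its flat underside; z up through the head.
- cone_stake: Loose forming stake, bare steel, about 0.2 to 0.45 kg: an upright round body 34 mm in diameter and 40 mm high (the part to grip, from above), topped by a pointed cone, 30 mm across at its foot and 4 mm at its tip; 78 mm tall in all. Origin: centre of its flat underside; z up through the head.
- square_stake: Loose forming stake, bare steel, about 0.2 to 0.45 kg: an upright round body 34 mm in diameter and 40 mm high (the part to grip, from above), topped by a flat-topped square block 22 x 22 mm, 24 mm high; 64 mm tall in all. Origin: centre of its flat underside; z up through the head.
- blade_stake: Loose forming stake, bare steel, about 0.2 to 0.45 kg: an upright round body 34 mm in diameter and 40 mm high (the part to grip, from above), topped by an upright, flat blade 30 mm long and 7 mm thick, 32 mm high; 72 mm tall in all. Origin: centre of its flat underside; z up through the head.
- ball_pad: Fixed square cork pad, 50 x 50 x 3 mm, on the floor of the well of the full rack in which the ball stake stands at the start (the four pads look alike; it stays there and so marks where that stake came from). Origin: centre of its underside.
- cone_pad: Fixed square cork pad, 50 x 50 x 3 mm, on the floor of the well of the full rack in which the cone stake stands at the start (the four pads look alike; it stays there and so marks where that stake came from). Origin: centre of its underside.
- square_pad: Fixed square cork pad, 50 x 50 x 3 mm, on the floor of the well of the full rack in which the square stake stands at the start (the four pads look alike; it stays there and so marks where that stake came from). Origin: centre of its underside.
- blade_pad: Fixed square cork pad, 50 x 50 x 3 mm, on the floor of the well of the full rack in which the blade stake stands at the start (the four pads look alike; it stays there and so marks where that stake came from). Origin: centre of its underside.
- full_rack: Full rack: pale wood with a cork pad in every well and the four stakes standing on them at the start. Fixed, 70 (x) by 262 mm (y), near or far. Origin: underside centre; y along the row, within 0.15 rad of the robot's left. Four square wells, centres x = 0, y = 96, 32, -32, -96 mm; 58 x 58 mm inside, floor 8 mm up, 6 mm walls rising to 18 mm.
- empty_rack: Empty rack: grey metal, no pads, the wells bare and empty at the start. Fixed, 70 (x) by 262 mm (y), near or far. Origin: underside centre; y along the row, within 0.15 rad of the robot's left. Four square wells, centres x = 0, y = 96, 32, -32, -96 mm; 58 x 58 mm inside, floor 8 mm up, 6 mm walls rising to 18 mm.
- flux_jar: Bystander: white plastic jar with a lid, 72 mm across, 75 mm tall, standing left of the racks. Origin: centre of its underside.
- tin: Bystander: open dark steel tin, 80 mm across, 100 mm tall, standing right of the racks. Origin: centre of its underside.
- fire_brick: Bystander: pale fire brick 110 x 60 x 30 mm, lying right of the racks. Origin: centre of its underside.
There are look-alikes about, which are no part of the job. Leave any purple or turquoise look-alike of the blade_stake alone.

How it is judged:
At the end, for the whole second after the job is handed in: Each stake stands in the empty rack in the well that mirrors its starting well (rack y = +96 to -96 mm, +32 to -32 and so on): origin within 15 mm of the well's centre in rack x and y and within 4 mm of the well floor's height, leaning under 0.1 rad, slower than 0.02 m/s (((y of ball_pad in the frame of full_rack between 0.086 and 0.106 m and y of ball_stake in the frame of empty_rack between -0.111 and -0.081 m) or (y of ball_pad in the frame of full_rack between 0.022 and 0.042 m and y of ball_stake in the frame of empty_rack between -0.047 and -0.017 m) or (y of ball_pad in the frame of full_rack between -0.042 and -0.022 m and y of ball_stake in the frame of empty_rack between 0.017 and 0.047 m) or (y of ball_pad in the frame of full_rack between -0.106 and -0.086 m and y of ball_stake in the frame of empty_rack between 0.081 and 0.111 m)) and x of ball_stake in the frame of empty_rack between -0.015 and 0.015 m and z of ball_stake in the frame of empty_rack between 0.004 and 0.012 m and angle between each of ball_stake, cone_stake, square_stake, blade_stake's own z axis and vertical below 0.1 rad and linear speed of each of ball_stake, cone_stake, square_stake, blade_stake below 0.02 m/s and ((y of cone_pad in the frame of full_rack between 0.086 and 0.106 m and y of cone_stake in the frame of empty_rack between -0.111 and -0.081 m) or (y of cone_pad in the frame of full_rack between 0.022 and 0.042 m and y of cone_stake in the frame of empty_rack between -0.047 and -0.017 m) or (y of cone_pad in the frame of full_rack between -0.042 and -0.022 m and y of cone_stake in the frame of empty_rack between 0.017 and 0.047 m) or (y of cone_pad in the frame of full_rack between -0.106 and -0.086 m and y of cone_stake in the frame of empty_rack between 0.081 and 0.111 m)) and x of cone_stake in the frame of empty_rack between -0.015 and 0.015 m and z of cone_stake in the frame of empty_rack between 0.004 and 0.012 m and ((y of square_pad in the frame of full_rack between 0.086 and 0.106 m and y of square_stake in the frame of empty_rack between -0.111 and -0.081 m) or (y of square_pad in the frame of full_rack between 0.022 and 0.042 m and y of square_stake in the frame of empty_rack between -0.047 and -0.017 m) or (y of square_pad in the frame of full_rack between -0.042 and -0.022 m and y of square_stake in the frame of empty_rack between 0.017 and 0.047 m) or (y of square_pad in the frame of full_rack between -0.106 and -0.086 m and y of square_stake in the frame of empty_rack between 0.081 and 0.111 m)) and x of square_stake in the frame of empty_rack between -0.015 and 0.015 m and z of square_stake in the frame of empty_rack between 0.004 and 0.012 m and ((y of blade_pad in the frame of full_rack between 0.086 and 0.106 m and y of blade_stake in the frame of empty_rack between -0.111 and -0.081 m) or (y of blade_pad in the frame of full_rack between 0.022 and 0.042 m and y of blade_stake in the frame of empty_rack between -0.047 and -0.017 m) or (y of blade_pad in the frame of full_rack between -0.042 and -0.022 m and y of blade_stake in the frame of empty_rack between 0.017 and 0.047 m) or (y of blade_pad in the frame of full_rack between -0.106 and -0.086 m and y of blade_stake in the frame of empty_rack between 0.081 and 0.111 m)) and x of blade_stake in the frame of empty_rack between -0.015 and 0.015 m and z of blade_stake in the frame of empty_rack between 0.004 and 0.012 m); the robot touches nothing.
It fails at once if a stake is knocked over (leans more than 0.7 rad) (angle between any of ball_stake, cone_stake, square_stake, blade_stake's own z axis and vertical above 0.7 rad).
It fails at once if a stake is dropped from more than about 30 mm (faster than 0.8 m/s with no finger on it) ((linear speed of ball_stake above 0.8 m/s and contact force between ball_stake and the fingers below 0.05 N) or (linear speed of cone_stake above 0.8 m/s and contact force between cone_stake and the fingers below 0.05 N) or (linear speed of square_stake above 0.8 m/s and contact force between square_stake and the fingers below 0.05 N) or (linear speed of blade_stake above 0.8 m/s and contact force between blade_stake and the fingers below 0.05 N)).
It fails at once if the flux jar is shifted by more than 20 mm (distance of flux_jar from where it was at the start of the episode above 0.02 m).
It fails at once if the tin is shifted by more than 20 mm (distance of tin from where it was at the start of the episode above 0.02 m).
It fails at once if the fire brick is shifted by more than 20 mm (distance of fire_brick from where it was at the start of the episode above 0.02 m).
It also fails if it takes over 96 s, if anything falls off the work surface, if the arm or the gripper's body presses on something with over 40 N, if the wrist force passes 120 N, or if a joint passes its speed limit or range.

## Robot

A 7-joint arm with a two-finger parallel gripper is mounted at the origin on the work surface. World frame = base frame: x ahead of the robot, y to its left, z up, the work surface at z = 0. Lengths are in m, angles in rad, forces in N, time in s.
With the tool pointing down it reaches from about 0.425 to 0.95 m from the base axis. Payload 4.7 kg.
Tool frame: the origin (TCP) lies between the finger pads; the fingertips stand 25 mm ahead of it and the grasp point (between the pads) lies 6 mm ahead of it; z points along the fingers, y is the line along which they close (so a half turn about z gives the same grasp; the last joint's range is limited). The gripper opens to 85 mm and grips with 20 to 120 N. Pads are 22 mm wide; open, the fingers measure 114 mm over their backs; the gripper's body (76 mm by 85 mm) begins 54 mm behind the grasp point. The pads swing forward as they close: fully open they stand 13 mm farther back than shut.
Start: joints at [-1.3, 0.469, -0.049, 1.532, 0.024, 1.141, -0.082], TCP at [0.199, 0.645, 0.256] pointing down, gripper open.
Joint ranges: [-2.59, 2.59], [-0.33, 1.99], [-1.39, 1.29], [0.1, 2.45], [-1.04, 4.18], [0.21, 1.99], [-2.66, 2.66]. Speed limits (rad/s): [2.57, 2.57, 3.14, 3.14, 3.14, 3.14, 3.14].

## Interface

Orientations are given as a 3x3 rotation matrix whose columns are the frame's x, y, z axes.
In Python, from rig import * gives the robot as it stands. Calls block until the motion is done:
- movep(position, orientation): joint-space move of the TCP to a pose.
- move_l(position, attitude=None, feed=0.15, until_force=None): straight line of the TCP; attitude=None keeps the orientation; feed is the mean speed in m/s. With until_force (N) it stops when the force on the tool has changed by that much, and returns True; else False.
- move_joints(angles): joint-space move.
- command_gripper(opening, newtons=None): finger opening in m; newtons is the grip in N (None keeps the last); returns when the fingers have stopped.
- sleep(seconds).
- inverse_kinematics(position, orientation): joint angles nearest the present ones, or None.
- sense(): the state.
- camera(name): name is "scene" or "top"; returns (picture, depth): 480x640x3 uint8, red, green, blue; 480x640 float32, m along the optical axis (not along the pixel's ray), 0 where there is no reading.
- camera_params(name): a dict with "K" (3x3 intrinsics, pixels), "dist" ([k1, k2, p1, p2, k3] as OpenCV has them; the pictures are not rectified), "position" and "rotation" of the camera in the world. Camera axes: x right, y down, z forward; pixel columns grow to the right and rows downward; lengths in m; the calibration is good to about 2 mm. A picture is of the moment at which its call begins. camera_params takes no time and is no camera call.
A pose or a line that the arm cannot do raises Unreachable and nothing moves.
- finish_job(): hands the job in; it is judged then, once.
The state is a dict: "time_s": time; "joint_pos": joint angles; "qd": joint speeds; "joint_efforts": joint torques, N m; "position": TCP position; "tcp_rot": TCP orientation; "wrist_force": force on the tool from outside, world axes, zero at the start; "ft_torque": the same for the moment, N m; "finger_gap": finger opening in m; "gripper_force": force on a finger pad.
Only numpy, scipy, OpenCV 4.12 (cv2) and the standard library are available. Lean on these libraries where they do the work, as an engineer would, in place of code of your own. Each camera call takes 0.05 s, during which the arm holds its last target. There are 200 camera calls.

## Working session

There is one attempt and no reset: what is moved stays moved. The work goes in short steps, each a Python script; the robot and the scene stay as the last script left them, time stands still between calls to the robot, and variables do not carry over. Pictures are saved under pics/ and viewed, at most 14 in all, crops included, and the job is handed in when it is done.

```bash
mkdir -p pics; ls
python3 - <<'E'
from rig import *
import cv2,numpy as np
for n in("scene","top"):
    p,d=camera(n); cv2.imwrite(f"pics/{n}0.png",p[:,:,::-1]); np.save(f"{n}0_d.npy",d)
    c=camera_params(n); print(n,c)
print(sense()["tcp_rot"])
E
```

```text
pics
scene {'K': array([[511.75370529,   0.        , 320.73216438],
       [  0.        , 511.75370529, 236.26445338],
       [  0.        ,   0.        ,   1.        ]]), 'dist': array([0.03837551, 0.        , 0.        , 0.        , 0.        ]), 'position': array([1.39610518, 0.05961496, 0.73677379]), 'rotation': array([[-0.09454982,  0.64352108, -0.75956629],
       [ 0.99541446,  0.04999572, -0.08155042],
       [-0.01450435, -0.76379385, -0.64529728]])}
top {'K': array([[453.71293697,   0.        , 308.29936802],
       [  0.        , 453.71293697, 240.70716532],
       [  0.        ,   0.        ,   1.        ]]), 'dist': array([-0.00039226,  0.        ,  0.        ,  0.        ,  0.        ]), 'position': array([ 0.54361177, -0.03028253,  0.90414685]), 'rotation': array([[ 0.02436442, -0.99833852,  0.05221653],
       [-0.9990692 , -0.02245591,  0.03683014],
       [-0.03559637, -0.05306528, -0.9979564 ]])}
[[-9.55413354e-01  2.95271230e-01 -4.73312845e-04]
 [ 2.95271607e-01  9.55411899e-01 -1.66765333e-03]
 [-4.02013266e-05 -1.73305411e-03 -9.99998497e-01]]
```

View pics/top0.png

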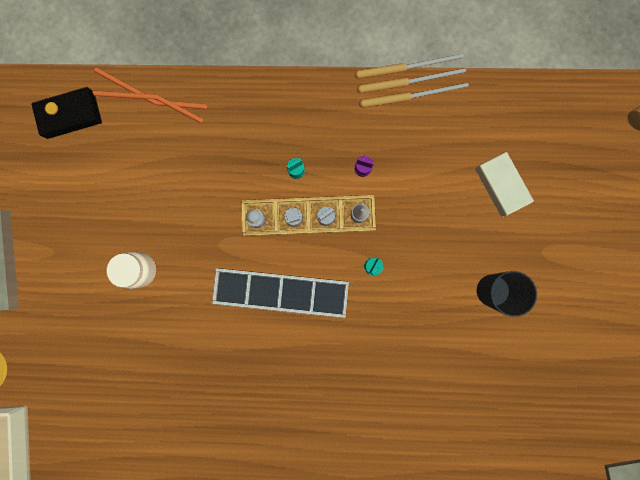

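View pics/scene0.png

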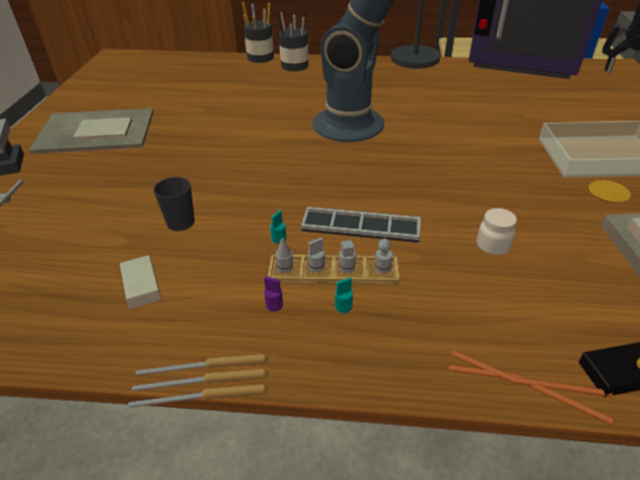

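Top view: the full wooden rack (243–376, 197–235) holds, from left, ball (256,217), square (293,216), blade (326,215) and cone (360,212). The empty metal rack is at (214–349, 269–317). Blade candidates are grey in the rack at (326,215), turquoise at (296,168) and (374,266), and purple at (364,166). The grey one fits because it is bare steel and stands in the wooden rack. I'll measure and check it in a crop.

```bash
cat > h.py <<'E'
import numpy as np,cv2
from rig import *
def rays(n,uv):
    c=camera_params(n); q=cv2.undistortPoints(np.float64(uv).reshape(-1,1,2),c["K"],c["dist"])[:,0]
    return c["position"],np.c_[q,np.ones(len(q))]@c["rotation"].T
def onplane(n,uv,z):
    o,r=rays(n,uv); return o+r*((z-o[2])/r[:,2])[:,None]
def cloud(n,d):
    v,u=np.mgrid[:480,:640]; o,r=rays(n,np.c_[u.ravel(),v.ravel()])
    P=(o+r*d.reshape(-1,1)).reshape(480,640,3); P[d==0]=np.nan; return P
E
python3 - <<'E'
from h import *
img=cv2.imread("pics/top0.png"); d=np.load("top0_d.npy"); P=cloud("top",d)
print("table z",np.nanmedian(P[350:400,200:400,2]),np.nanstd(P[350:400,200:400,2]))
hsv=cv2.cvtColor(img,cv2.COLOR_BGR2HSV)
roi=np.zeros((480,640),np.uint8)
def rect(m,x0,x1,y0,y1,name):
    r=np.zeros_like(roi); r[y0:y1,x0:x1]=m[y0:y1,x0:x1]*255
    r=cv2.morphologyEx(r,cv2.MORPH_CLOSE,np.ones((5,5)))
    c=max(cv2.findContours(r,0,1)[0],key=cv2.contourArea)
    w=onplane("top",c.reshape(-1,2),0.018)[:,:2]
    (cx,cy),(a,b),t=cv2.minAreaRect(np.float32(w*1000)); B=cv2.boxPoints(((cx,cy),(a,b),t))
    e=max((B[1]-B[0],B[2]-B[1]),key=np.linalg.norm); e=e*np.sign(e[1]); yaw=np.arctan2(-e[0],e[1])
    print(name,cx,cy,"size",a,b,"yaw",yaw)
    return np.array([cx,cy])/1000,yaw
H,S,V=[hsv[...,i] for i in range(3)]
E_=rect((S<100),190,365,258,325,"empty")
z=P[...,2]
F_=rect((z>0.010),230,390,185,245,"full z")
rect((z>0.010),190,362,262,325,"empty z")
rect(((S>60)&(H>15)&(H<30)&(V>150)),230,390,185,245,"full col")
R=lambda t:np.array([[np.cos(t),-np.sin(t)],[np.sin(t),np.cos(t)]])
for y in (.096,.032,-.032,-.096):
    w=F_[0]+R(F_[1])@[0,y]
    near=np.hypot(P[...,0]-w[0],P[...,1]-w[1])<0.029
    m=near&(z>0.045)&(z<0.055); h=near&(z>0.057)
    (a,b),r=cv2.minEnclosingCircle(np.float32(P[m][:,:2]*1000)); 
    print(y,"well",w.round(4),"body",a,b,r,m.sum(),"bodyz",np.median(z[m]),"head",P[h][:,:2].mean(0).round(4),"zmax",z[h].max())
a=cv2.resize(img[190:242,235:385],None,fx=5,fy=5,interpolation=2); b=cv2.resize(cv2.imread("pics/scene0.png")[205:320,255:415],None,fx=4.69,fy=2.9,interpolation=2)
cv2.imwrite("pics/crop1.png",np.vstack([a,b[:,:750]]))
E
```

```text
table z -0.00013112220066047175 0.0015759520795604685
empty 487.4119873046875 55.964271545410156 size 262.37286376953125 70.78015899658203 yaw -0.0766768
full z 640.5792236328125 4.6662750244140625 size 70.35540008544922 261.4245910644531 yaw 0.060939647
empty z 488.19476318359375 55.46479797363281 size 261.49945068359375 70.08741760253906 yaw -0.0767651
full col 641.40185546875 2.544677734375 size 116.9558334350586 313.1266784667969 yaw 0.018078405
0.096 well [0.6347 0.1005] body 630.302001953125 104.56211853027344 16.8404541015625 98 bodyz 0.05013877122364191 head [0.6301 0.1034] zmax 0.08743088966519041
0.032 well [0.6386 0.0366] body 634.990234375 31.450847625732422 16.70437240600586 89 bodyz 0.05066117242259027 head [0.6343 0.0314] zmax 0.07921386974664324
-0.032 well [ 0.6425 -0.0273] body 638.3148803710938 -30.830596923828125 16.71320152282715 165 bodyz 0.05043734717388337 head [ 0.6375 -0.0311] zmax 0.08599336077716346
-0.096 well [ 0.6464 -0.0912] body 644.9805908203125 -95.05033874511719 16.844987869262695 92 bodyz 0.050616405789968066 head [ 0.6437 -0.0943] zmax 0.09013763032177458
```

View pics/crop1.png

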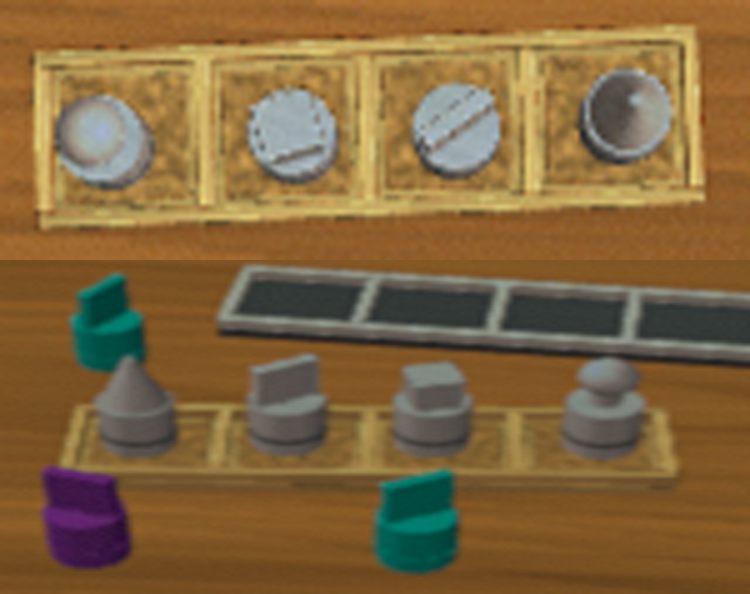

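The crop confirms it: the order from the robot's left is ball, square, blade, cone. The grey blade in the third well is the real one, and the coloured ones stand outside the racks. I'll move the ball first.

```bash
cat >> h.py <<'E'
EC=np.array([.4878,.0557]);EY=-.0767;FY=.061
ST=dict(ball=(.6303,.1046,-.096),square=(.6350,.0315,-.032),blade=(.6383,-.0308,.032),cone=(.6450,-.0951,.096))
def R(t,s=1):
    y=s*np.array([np.cos(t),np.sin(t),0]); z=np.array([0,0,-1.]); return np.c_[np.cross(y,z),y,z]
def well(y): return EC+y*np.array([-np.sin(EY),np.cos(EY)])
def go(n,s):
    x,y,wy=ST[n]; w=well(wy)
    command_gripper(.066); movep([x,y,.16],R(FY,s))
    move_l([x,y,.049],feed=.12); command_gripper(.02,60)
    t=sense(); print(n,"gap",t["finger_gap"],"F",t["gripper_force"],"z",t["position"][2])
    move_l([x,y,.17],feed=.12); t=sense(); print("lift gap",t["finger_gap"],t["wrist_force"].round(1) if hasattr(t["wrist_force"],'round') else t["wrist_force"])
    move_l([*w,.17],R(EY,s),feed=.2)
    move_l([*w,.056],feed=.12); c=move_l([*w,.0445],feed=.02,until_force=4)
    t=sense(); print("down",c,np.round(t["position"],4),w.round(4),t["wrist_force"])
    command_gripper(.066); move_l([*w,.17],feed=.15); print("t",sense()["time_s"])
E
python3 - <<'E'
from h import *
q=sense()["joint_pos"]
for s in(1,-1):
    print(s,[None if (v:=inverse_kinematics(p,r)) is None else np.round(v,2).tolist() for p,r in (([.63,.105,.049],R(FY,s)),([.645,-.095,.049],R(FY,s)),([*well(-.096),.046],R(EY,s)),([*well(.096),.17],R(EY,s)))])
print(sense()["time_s"])
E
```

```text
1 [[-0.54, 0.68, 0.44, 1.81, -0.4, 0.75, 0.18], [-0.25, 0.7, 0.48, 1.77, -0.44, 0.77, 0.52], [-0.44, 0.52, 0.56, 2.18, -0.52, 0.56, 0.42], [-0.74, 0.33, 0.45, 2.02, -0.19, 0.84, -0.26]]
-1 [[0.5, 1.02, -1.19, 1.74, 1.04, 1.16, 2.19], [-0.59, 0.98, 1.1, 1.79, -1.01, 1.06, -2.18], [-0.79, 0.78, 1.1, 2.2, -1.02, 0.83, -2.23], [-0.27, 0.32, -0.13, 1.99, 0.05, 0.84, 2.63]]
0.1
```

Run:
```python
from h import *
go("ball",1)
p,d=camera("scene"); cv2.imwrite("pics/s1.png",cv2.resize(p[190:320,220:440,::-1],None,fx=3,fy=3))
```

```text
ball gap 0.031939849327705265 F 60.1432281837333 z 0.05004719359316532
lift gap 0.031968962203955294 [-1.2  0.1 -3.3]
down True [ 0.4806 -0.0399  0.047 ] [ 0.4804 -0.04  ] [-1.51740332  0.01968164  5.28323613]
t 9.7167
```

View pics/s1.png

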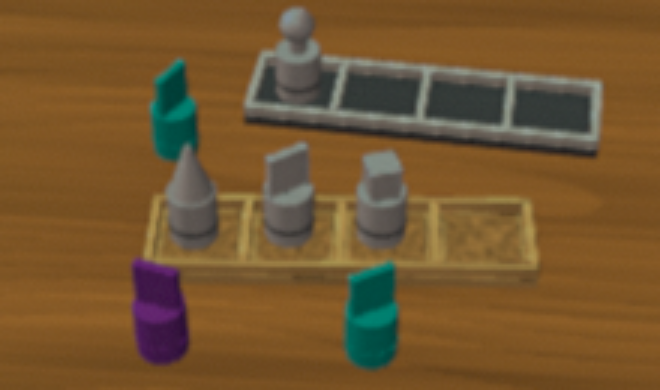

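The crop shows the ball upright in the robot-right well of the metal rack (at 297,70) and nothing else disturbed. Now the other three.

Run:
```python
from h import *
for n in("square","blade","cone"):
    go(n,1)
    if sense()["time_s"]>80: break
movep([.45,.45,.3],R(0,1))
p,d=camera("top"); P=cloud("top",d); z=P[...,2]
for n in ST:
    w=well(ST[n][2]); near=np.hypot(P[...,0]-w[0],P[...,1]-w[1])<.029
    m=near&(z>.042)&(z<.052)
    print(n,cv2.minEnclosingCircle(np.float32(P[m][:,:2]*1000)),w*1000,np.median(z[m]),z[near].max())
a=p[150:330,90:560,::-1]; s=camera("scene")[0][180:320,120:530,::-1]
cv2.imwrite("pics/s2.png",np.vstack([cv2.resize(a,(780,299)),cv2.resize(s,(780,266))]))
```

```text
square gap 0.03188352080015493 F 60.22639883682132 z 0.049984107166821196
lift gap 0.032331070204292524 [-0.5 -0.1 -3. ]
down True [0.4854 0.024  0.0469] [0.4853 0.0238] [-1.28512304  0.63344387  5.45724123]
t 17.2167
blade gap 0.03230894757049845 F 60.25332813604109 z 0.04993119520950382
lift gap 0.03194455310769523 [-0.4 -1.1 -3.4]
down True [0.4903 0.0878 0.0469] [0.4903 0.0876] [ 0.14790616 -0.27262173  5.61980034]
t 24.8417
cone gap 0.032229285988606415 F 60.2899640717078 z 0.049957510142942495
lift gap 0.0317298246869049 [-0.8 -0.7 -4.4]
down True [0.4952 0.1516 0.0469] [0.4952 0.1514] [-1.16738998 -1.16279912  5.40050793]
t 33.2167
ball ((480.3638610839844, -39.70744323730469), 16.72406005859375) [480.44401736 -40.01775969] 0.0474245894155092 0.08544763637479347
square ((485.1076354980469, 23.95421028137207), 16.633451461791992) [485.34800579  23.7940801 ] 0.04785720726414566 0.0751645327429411
blade ((490.087646484375, 87.98807525634766), 16.87267303466797) [490.25199421  87.6059199 ] 0.04748707037199684 0.08237577434181487
cone ((494.91943359375, 151.09332275390625), 16.782318115234375) [495.15598264 151.41775969] 0.04833020911619734 0.08716404967538816
```

View pics/s2.png

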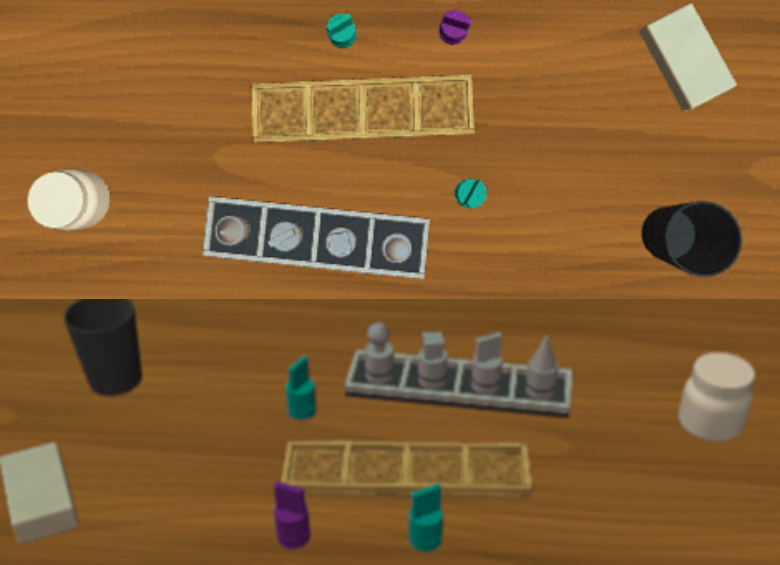

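All four stakes stand upright and centred in the metal rack: cone (232,230), blade (286,236), square (340,241), ball (397,247) from the left. The jar, tin, brick and look-alikes are where they were.

```bash
python3 -c "
from rig import *
print(finish_job())"
```

```text
the job is handed in; nothing more can be done
None
```

I moved all four stakes to the metal rack in reverse order (cone, blade, square, ball from the robot's left), upright and within about 1 mm of the well centres, nothing else disturbed, and handed the job in after about 35 s of robot time.

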